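# Snap a controller board onto its four standoffs

## Task

Take the circuit board off the rubber pad and fit it in the open dark-grey controller housing, connector end to the housing's cut-out end, a hole over each of the four snap standoffs, then press it down until every standoff has clicked through and the board sits flush on all four shoulders. Press evenly and with care: the board must stay close to level and never be loaded with more than about 25 N, which is too little to drive all four snaps at once. Leave the other things on the bench alone.

Things in the scene. Friction and masses are not known exactly. Their poses are not given: they have to be found in the camera images.
- housing: Open dark-grey tray, 170 mm (x) by 130 mm (y), walls 24 mm high, 4 mm thick. Origin: centre of its underside, 22 mm above the bench: it floats level on springs over a fixed plate (184 x 144 mm), sinks some mm straight down when pressed, and comes back. Its +x end wall has a 62 mm wide cut-out in the middle, where the connector end belongs. In it stand four white snap standoffs, columns 16 mm across.
- sink_centre (a point): Centre of the finned aluminium heat sink in the middle of the loose board (about 0.14 kg in all), the place to grip: 40 mm in board x, 30 mm in y (grip across y). The sink's foot is the board's top face, 16 mm below this point, its top 16 mm above; the board's underside is 19 mm below. Axes are the board's: x to the connector end, z up.
- pad: Fixed black rubber pad 150 x 110 x 20 mm on which the board lies flat at the start; origin: centre of its underside, on the bench.
- hole0 (a point): Centre of hole 0 of the board, on its underside, at (-55, -35) mm in board x, y from the board's centre. The board: a dark green plate 130 (x) x 90 (y) x 3 mm with four square 10 mm holes.
- shoulder0 (a point): Centre of the flat top (shoulder) of standoff 0, 46 mm above the bench, at (-55, -35) mm in housing x, y; hole 0 belongs here, the underside on the shoulder. On the shoulder stands a round nose 7 mm across that tapers to a 2 mm tip 18 mm above it, and sticks up through the hole.
- hole1 (a point): Centre of hole 1 of the board, on its underside, at (-55, +35) mm in board x, y from the board's centre. On the board a black connector block, 12 x 50 mm and 12 mm high, sits mid-way along the +x end (x = 57 to 69 mm).
- shoulder1 (a point): Centre of the flat top (shoulder) of standoff 1, 46 mm above the bench, at (-55, +35) mm in housing x, y; hole 1 belongs here, the underside on the shoulder. Two sprung barbs stick out at the x sides of each nose, wider than the hole: a board laid on rests with its underside about 7 mm above the shoulders.
- hole2 (a point): Centre of hole 2 of the board, on its underside, at (+55, -35) mm in board x, y from the board's centre. On the board four flat chips 14 x 12 mm, 4 mm high, sit at (+-30, +-34) mm.
- shoulder2 (a point): Centre of the flat top (shoulder) of standoff 2, 46 mm above the bench, at (+55, -35) mm in housing x, y; hole 2 belongs here, the underside on the shoulder. Pushed down, each standoff resists with up to about 8 N (two at once up to about 18 N) and clicks when the underside is about 2 mm above the shoulder; the barbs then spring out over the board and hold it down.
- hole3 (a point): Centre of hole 3 of the board, on its underside, at (+55, +35) mm in board x, y from the board's centre. The board's top is bare for |y| below 25 mm and |x| from 22 to 55 mm: room to press there with closed fingers.
- shoulder3 (a point): Centre of the flat top (shoulder) of standoff 3, 46 mm above the bench, at (+55, +35) mm in housing x, y; hole 3 belongs here, the underside on the shoulder. If let go before the click, the board springs up again at that standoff. Pressing needs to follow the housing down as it sinks on its springs.
- bushing: Loose steel ring 30 mm across, 22 mm high, a bystander to leave alone; origin at its underside's centre or on its handle.
- turned_part: Loose turned aluminium cylinder 48 mm across, 60 mm high, a bystander to leave alone; origin at its underside's centre or on its handle.
- screwdriver: Loose screwdriver lying flat, a bystander to leave alone; origin at its underside's centre or on its handle.
- wrench: Loose steel wrench lying flat, a bystander to leave alone; origin at its underside's centre or on its handle.
- jar: Loose white jar 44 mm across, 60 mm high, a bystander to leave alone; origin at its underside's centre or on its handle.
- dowel: Loose standing steel pin 20 mm across, 35 mm high, a bystander to leave alone; origin at its underside's centre or on its handle.
- gauge_block: Loose steel block 50 x 30 x 20 mm, a bystander to leave alone; origin at its underside's centre or on its handle.
Things that resemble listed ones, but are neither listed nor needed, are in the scene too. There is more than one size of the pad; the job needs the smaller. Of the things that look like the part that bears sink_centre, the smaller one is meant.

How it is judged (in metres and radians):
On the way, in this order (a step that is already met when the one before it is completed fails the run):
1. the board is lifted clear of the pad (z of sink_centre in the frame of pad above 0.06 m), for 0.1 s.
2. the board is threaded on the standoffs: each hole over its own nose (within 3.5 mm sideways), its underside less than 14 mm above the shoulder (horizontal distance between hole0 and shoulder0 below 0.0035 m and horizontal distance between hole1 and shoulder1 below 0.0035 m and horizontal distance between hole2 and shoulder2 below 0.0035 m and horizontal distance between hole3 and shoulder3 below 0.0035 m and z of hole0 in the frame of shoulder0 below 0.014 m and z of hole1 in the frame of shoulder1 below 0.014 m and z of hole2 in the frame of shoulder2 below 0.014 m and z of hole3 in the frame of shoulder3 below 0.014 m), for 0.1 s.
3. the board is pressed home at all four standoffs (horizontal distance between hole0 and shoulder0 below 0.0035 m and horizontal distance between hole1 and shoulder1 below 0.0035 m and horizontal distance between hole2 and shoulder2 below 0.0035 m and horizontal distance between hole3 and shoulder3 below 0.0035 m and z of hole0 in the frame of shoulder0 below 0.0015 m and z of hole1 in the frame of shoulder1 below 0.0015 m and z of hole2 in the frame of shoulder2 below 0.0015 m and z of hole3 in the frame of shoulder3 below 0.0015 m), for 0.2 s.
At the end, for the whole second after the job is handed in: Each of the board's four holes is within 3.5 mm sideways of its own standoff (same number, so the connector is at the cut-out end) and its underside there is less than 1.5 mm above the shoulder, held by the barbs; the board is level within 0.03 rad (all of step 3 and angle between sink_centre's own z axis and vertical below 0.03 rad); the robot touches nothing.
It fails at once if the housing is pressed down on its springs by more than 8.8 mm (a load of about 26 N) (distance of housing from where it was at the start of the episode above 0.0088 m).
It fails at once if the board is tipped more than 0.17 rad (about 10 degrees) (angle between sink_centre's own z axis and vertical above 0.17 rad).
It fails at once if a bystander is shifted more than 30 mm (distance of any of bushing, turned_part, screwdriver, wrench, jar, dowel, gauge_block from where it was at the start of the episode above 0.03 m).
It also fails if it takes over 61 s, if anything falls off the work surface, if the arm or the gripper's body presses on something with over 40 N, if the wrist force passes 120 N, or if a joint passes its speed limit or range.

## Robot

A 6-joint arm with a two-finger parallel gripper is mounted at the origin on the work surface. World frame = base frame: x ahead of the robot, y to its left, z up, the work surface at z = 0. Lengths are in mm, angles in rad, forces in N, time in s.
With the tool pointing down it reaches from about 225 to 725 mm from the base axis. Payload 3.1 kg.
Tool frame: the origin (TCP) lies between the finger pads; the fingertips stand 8 mm ahead of it and the grasp point (between the pads) lies 11 mm behind it; x points along the fingers, y is the direction in which the jaws open and shut, and the axes are right-handed (so a half turn about x gives the same grasp; the last joint's range is limited). The gripper opens to 85 mm and grips with 20 to 120 N. Pads are 22 mm wide; open, the fingers measure 114 mm over their backs; the gripper's body (76 mm by 85 mm) begins 54 mm behind the grasp point. The pads swing forward as they close: fully open they stand 13 mm farther back than shut.
Start: joints at [-1.292, 0.048, 0.099, 1.622, 0, 1.443], TCP at [207.713, -482.154, 203.212] pointing down, gripper open.
Joint ranges: [-2.91, 2.91], [-0.99, 1.94], [-1.21, 1.42], [-2.12, 2.29], [-1.49, 1.47], [-3.14, 3.14]. Speed limits (rad/s): [2.79, 2.79, 3.14, 3.14, 3.14, 3.14].

## Interface

Orientations are given as a rotation vector (axis times angle).
In Python, from plant import telemetry, cams, finish_job gives the robot as it stands. The module is installed in compiled form; this text tells all that it offers.
- The arm moves only by the shell command python3 -m creep 'ROWS'. ROWS is JSON, a list that holds one entry, the list of rows, each a list of 5 numbers: the finger opening in m, from 0 to 0.0854, then the shift along the tool's x, y, z in m, then the turn about the tool's x in rad. A call has 1 to 12 rows; each row shifts and turns the commanded pose from where the row before left it, along the tool's axes as they then stand; what a row does not reach is not made up. A row lasts 1/12 s, in which the tool goes at most 41.7 mm and 7.16 degrees, less where a joint would pass 70% of its speed; a pose out of reach is approached as far as the arm can. A call with a gripper value outside its range is refused whole. The fingers move at their own pace and stop on an object; the grip force is fixed at half the most. Time passes only in rows, so rows that do not move let the fingers close. It gives the time, the measured TCP pose, the force and the opening at its end, in the units of the state.
- telemetry.state(): the state, without advancing time (a new reading comes with each control period).
- cams.camera(name): name is "scene" or "top" or "wrist"; returns a dict with "pixels" (420x560x3 uint8, red, green, blue), "z_map" (420x560 float32, mm along the optical axis (not along the pixel's ray), 0 where there is no reading), "fx", "fy", "cx", "cy" (pixels), "D" ([k1, k2, p1, p2, k3] as OpenCV has them; the pictures are not rectified), "R" (3x3) and "t" (3): a world point X has camera coordinates R X + t; the wrist camera has in their place "hand_eye" (4x4, takes a point from camera to tool coordinates, whose origin is the TCP and whose axes are the tool frame's). Camera axes: x right, y down, z forward; pixel columns grow to the right and rows downward; lengths in mm; the calibration is good to about 2 mm. A picture is of the moment at which its call begins: read the wrist's pose just before it.
- finish_job(): hands the job in, once; it reports no verdict.
Trained networks look in the newest picture that a camera, given by its name, has taken for a name from the list of things; names that differ only in an ending like _2 or _b are one class to them, and where a whole thing is asked for, a point or a joint stands for the part that bears it (a point fixed in the world has none). Each returns a list of dicts, best first, with "p" (0 to 1); they miss things now and then, are a little off and sometimes report something else, mostly with a low value. They report only what shows in the picture. A call takes as long as a camera call. They do not tell look-alikes from the thing itself.
- cams.search_frame(label, camera): "position" ([x, y, z] in mm, in world coordinates, good to about 4 mm: the middle of the surface that is visible of it).
- cams.pinpoint(label, camera): "position" ([x, y, z] in mm, in world coordinates, good to about 4 mm: a listed point, or the origin of a listed thing).
The state is a dict: "time_s": time; "joint_positions": joint angles; "qvel": joint speeds; "joint_efforts": joint torques, N m; "eef_pos": TCP position; "tool_rot": TCP orientation; "ft_force": force on the tool from outside, world axes, zero at the start; "wrist_torque": the same for the moment, N m; "grip_width": finger opening in mm.
Only numpy, scipy, OpenCV 4.12 (cv2) and the standard library are available. Lean on these libraries where they do the work, as an engineer would, in place of code of your own. Each camera call takes 0.05 s, during which the arm holds its last target. There are 200 camera calls.

## Working session

There is one attempt and no reset: what is moved stays moved. The work goes in short steps, Python scripts to look and compute and a shell command to move; the robot and the scene stay as the last step left them, time stands still between calls to the robot, and variables do not carry over. Pictures are saved under pics/ and viewed, about 8 in all and at most 12, crops included, and the job is handed in when it is done.

```bash
mkdir -p pics
cat > h.py <<'E'
import numpy as np, cv2
from plant import telemetry, cams
from scipy.spatial.transform import Rotation as Ro
def tool():
    s=telemetry.state(); return np.array(s['eef_pos']),Ro.from_rotvec(s['tool_rot']).as_matrix()
def shot(name):
    p,R=tool(); c=cams.camera(name)
    if 'hand_eye' in c:
        H=np.array(c['hand_eye']); Rc=R@H[:3,:3]; tc=R@H[:3,3]+p
    else:
        Rc=np.array(c['R']).T; tc=-Rc@np.array(c['t'])
    c['Rc'],c['tc']=Rc,tc   # cam->world
    c['K']=np.array([[c['fx'],0,c['cx']],[0,c['fy'],c['cy']],[0,0,1.]])
    return c
def cloud(c):
    h,w=c['z_map'].shape; u,v=np.meshgrid(np.arange(w),np.arange(h))
    n=cv2.undistortPoints(np.stack([u,v],-1).reshape(-1,1,2).astype(float),c['K'],np.array(c['D'])).reshape(h,w,2)
    z=c['z_map'][...,None].astype(float); P=np.concatenate([n*z,z],-1)
    return P@c['Rc'].T+c['tc']
def save(c,f,box=None,scale=1):
    im=c['pixels'][...,::-1]
    if box: im=im[box[1]:box[3],box[0]:box[2]]
    cv2.imwrite('pics/'+f,cv2.resize(im,None,fx=scale,fy=scale,interpolation=cv2.INTER_CUBIC))
def proj(c,X):
    Rw=c['Rc'].T; return cv2.projectPoints(np.array(X,float).reshape(-1,3),cv2.Rodrigues(Rw)[0],-Rw@c['tc'],c['K'],np.array(c['D']))[0].reshape(-1,2)
E
python3 - <<'E'
from h import *
s=telemetry.state(); print({k:np.round(v,3).tolist() for k,v in s.items()}); print(np.round(tool()[1],3).tolist())
c=shot('top'); save(c,'top.png'); print(c['tc'],c['fx'])
for l in ['sink_centre','pad','housing','hole0','hole1','hole2','hole3','shoulder0','shoulder1','shoulder2','shoulder3','jar','dowel','bushing','turned_part','screwdriver','wrench','gauge_block']:
    r=cams.pinpoint(l,'top'); print(l,[(round(d['p'],2),np.round(d['position']).tolist(),proj(c,d['position']).round()[0].tolist()) for d in r[:4]])
E
```

```text
{'time_s': 0.0, 'joint_positions': [-1.292, 0.049, 0.098, 1.622, 0.0, 1.443], 'qvel': [-0.0, -0.001, -0.001, -0.001, 0.001, -0.002], 'joint_efforts': [0.0, -33.879, 32.001, 0.02, -0.0, -0.0], 'eef_pos': [207.526, -481.506, 201.999], 'tool_rot': [1.998, 0.415, -1.999], 'ft_force': [-0.342, -0.002, -0.243], 'wrist_torque': [0.02, -0.007, 0.046], 'grip_width': 85.852}
[[-0.001, 0.396, -0.918], [0.002, -0.918, -0.396], [-1.0, -0.002, -0.0]]
[ 311.14619772   29.66296293 1285.39773248] 533.8742678520224
sink_centre [(0.79, [311.0, 167.0, 20.0], [225.0, 317.0]), (0.61, [543.0, 195.0, 39.0], [215.0, 217.0]), (0.32, [720.0, -282.0, 1.0], [409.0, 151.0])]
pad [(0.75, [397.0, 433.0, 2.0], [115.0, 280.0])]
housing [(0.73, [500.0, -144.0, 24.0], [357.0, 237.0])]
hole0 [(0.9, [494.0, 146.0, 19.0], [236.0, 239.0]), (0.71, [222.0, 164.0, 1.0], [226.0, 356.0]), (0.7, [346.0, 84.0, 5.0], [261.0, 302.0]), (0.64, [587.0, 245.0, 21.0], [195.0, 201.0])]
hole1 [(0.9, [494.0, 146.0, 19.0], [236.0, 239.0]), (0.71, [222.0, 164.0, 1.0], [226.0, 356.0]), (0.7, [346.0, 84.0, 5.0], [261.0, 302.0]), (0.64, [587.0,
[... 971 characters left out ...]
0, 49.0], [339.0, 249.0])]
shoulder3 [(0.83, [433.0, -158.0, 45.0], [365.0, 264.0]), (0.77, [565.0, -137.0, 46.0], [354.0, 208.0]), (0.69, [540.0, -199.0, 47.0], [381.0, 219.0]), (0.68, [466.0, -98.0, 49.0], [339.0, 249.0])]
jar [(0.75, [732.0, 264.0, -4.0], [191.0, 147.0])]
dowel [(0.43, [439.0, -0.0, -3.0], [296.0, 263.0])]
bushing [(0.61, [526.0, 5.0, 3.0], [294.0, 227.0])]
turned_part [(0.76, [769.0, -85.0, 2.0], [330.0, 132.0]), (0.54, [589.0, 242.0, 19.0], [197.0, 200.0])]
screwdriver [(0.76, [767.0, 84.0, -1.0], [263.0, 133.0])]
wrench [(0.85, [325.0, -340.0, -4.0], [440.0, 312.0]), (0.54, [439.0, -1.0, 0.0], [297.0, 263.0])]
gauge_block [(0.54, [719.0, -283.0, -1.0], [409.0, 152.0])]
```

View pics/top.png

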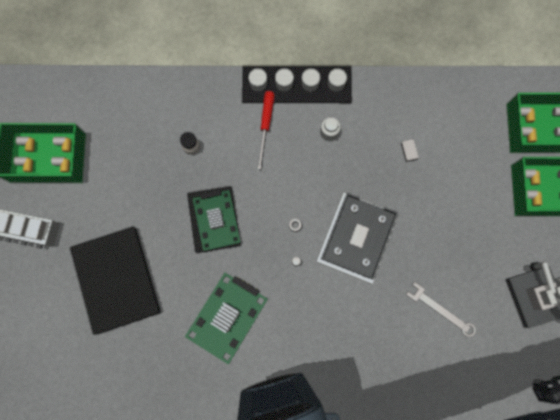

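Candidates for the board: (215,217) small, on the small pad, sink height 39 mm = 20+19, and (225,317), larger and lying on the bench. The first fits. The pads are (215,217), the smaller, under the board, and (115,280), the larger and empty. I'll confirm with enlarged crops from both the top and scene cameras.

Run:
```python
from h import *
c=shot('top'); b=cv2.resize(c['pixels'][170:295,180:270,::-1],None,fx=4.4,fy=4.4,interpolation=cv2.INTER_CUBIC); h=cv2.resize(c['pixels'][170:295,310:400,::-1],None,fx=4.4,fy=4.4,interpolation=cv2.INTER_CUBIC)
cv2.imwrite('pics/crop.png',np.hstack([b,h]))
P=cloud(c); 
for n,(x0,y0,x1,y1),zlo,zhi in [('board',(185,183,245,255),18,60),('housing',(312,185,400,288),20,60)]:
    Q=P[y0:y1,x0:x1].reshape(-1,3); Q=Q[(Q[:,2]>zlo)&(Q[:,2]<zhi)]
    print(n,len(Q),Q.mean(0).round(1),cv2.minAreaRect(Q[:,:2].astype(np.float32)),np.histogram(Q[:,2],bins=12))
```

```text
board 2487 [541.6 199.5  25.7] ((543.806396484375, 201.457275390625), (149.18162536621094, 109.94359588623047), 10.086584091186523) (array([ 757, 1002,  307,   83,   61,   49,   29,   17,   30,   47,   56,
         49]), array([18.01616396, 21.41286907, 24.80957418, 28.2062793 , 31.60298441,
       34.99968952, 38.39639463, 41.79309975, 45.18980486, 48.58650997,
       51.98321508, 55.3799202 , 58.77662531]))
housing 3953 [ 501.  -148.4   29.7] ((501.916259765625, -147.55792236328125), (130.000732421875, 170.93870544433594), 68.36599731445312) (array([ 411, 1354, 1089,  359,  120,   37,   89,  249,  180,   40,   11,
         14]), array([20.02003882, 23.31699559, 26.61395236, 29.91090913, 33.2078659 ,
       36.50482267, 39.80177945, 43.09873622, 46.39569299, 49.69264976,
       52.98960653, 56.2865633 , 59.58352007]))
```

View pics/crop.png

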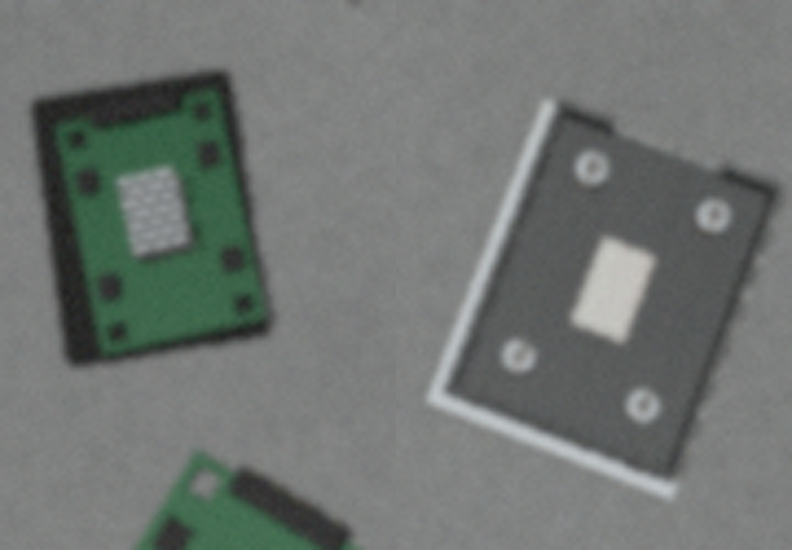

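The crop confirms it: the board's connector is at its top end (137,105), and the housing cut-out is at the upper right (665,150). That gives a board yaw of about +10° and a housing yaw of about −21.6°. Joint 6's range requires the half-turned grasp, so I'll turn the tool by −2.909 rad first.

```bash
python3 -m creep '[[[0.06,0,0,0,-0.1212],[0.06,0,0,0,-0.1212],[0.06,0,0,0,-0.1212],[0.06,0,0,0,-0.1212],[0.06,0,0,0,-0.1212],[0.06,0,0,0,-0.1212],[0.06,0,0,0,-0.1212],[0.06,0,0,0,-0.1212],[0.06,0,0,0,-0.1212],[0.06,0,0,0,-0.1212],[0.06,0,0,0,-0.1212],[0.06,0,0,0,-0.1212]]]' && python3 -m creep '[[[0.06,0,0,0,-0.1212],[0.06,0,0,0,-0.1212],[0.06,0,0,0,-0.1212],[0.06,0,0,0,-0.1212],[0.06,0,0,0,-0.1212],[0.06,0,0,0,-0.1212],[0.06,0,0,0,-0.1212],[0.06,0,0,0,-0.1212],[0.06,0,0,0,-0.1212],[0.06,0,0,0,-0.1212],[0.06,0,0,0,-0.1212],[0.06,0,0,0,-0.1212]]]'
cat >> h.py <<'E'
def delta(target):
    p,R=tool(); print('tcp',p.round(1),'ytool yaw',np.degrees(np.arctan2(R[1,1],R[0,1])).round(2),'tool shift to target',(R.T@(np.array(target)-p)).round(1))
E
python3 -c "
from h import *
delta([543,195,202]);print(telemetry.state()['joint_positions'],tool()[1].round(3).tolist())"
```

```text
time_s: 2.0
eef_pos: [207.7, -482.2, 203.2]
tool_rot: [0.988, 1.335, -0.988]
ft_force: [-0.0, 0.0, 0.0]
grip_width: 60.2
time_s: 3.0
eef_pos: [207.7, -482.2, 203.2]
tool_rot: [-0.141, 1.566, 0.141]
ft_force: [-0.1, 0.4, -0.3]
grip_width: 60.1
tcp [ 207.7 -482.2  203.2] ytool yaw 100.32 tool shift to target [  1.2 606.2 451.1]
[-1.29176439e+00  4.79720924e-02  9.92048952e-02  1.62199304e+00
 -4.44075895e-05 -1.47179938e+00] [[-0.0, -0.179, 0.984], [-0.0, 0.984, 0.179], [-1.0, -0.0, -0.0]]
```

```bash
python3 -m creep '[[[0.06,0,0.0303,0.0225,0],[0.06,0,0.0303,0.0225,0],[0.06,0,0.0303,0.0225,0],[0.06,0,0.0303,0.0225,0],[0.06,0,0.0303,0.0225,0],[0.06,0,0.0303,0.0225,0],[0.06,0,0.0303,0.0225,0],[0.06,0,0.0303,0.0225,0],[0.06,0,0.0303,0.0225,0],[0.06,0,0.0303,0.0225,0]]]' && python3 -m creep '[[[0.06,0,0.0303,0.0225,0],[0.06,0,0.0303,0.0225,0],[0.06,0,0.0303,0.0225,0],[0.06,0,0.0303,0.0225,0],[0.06,0,0.0303,0.0225,0],[0.06,0,0.0303,0.0225,0],[0.06,0,0.0303,0.0225,0],[0.06,0,0.0303,0.0225,0],[0.06,0,0.0303,0.0225,0],[0.06,0,0.0303,0.0225,0],[0.06,0,0,0,0],[0.06,0,0,0,0]]]'
python3 - <<'E'
from h import *
delta([543,195,203])
c=shot('wrist'); save(c,'w1.png'); print(c['hand_eye'])
for l in ['hole0','sink_centre']:
    for d in cams.pinpoint(l,'wrist')[:5]: print(l,round(d['p'],2),np.round(d['position'],1),proj(c,d['position']).round()[0])
np.savez('w1.npz',P=cloud(c),im=c['pixels'])
E
```

```text
time_s: 3.83
eef_pos: [377.4, -143.1, 203.5]
tool_rot: [-0.137, 1.565, 0.136]
ft_force: [1.0, -1.8, 0.2]
grip_width: 59.9
time_s: 4.83
eef_pos: [545.9, 194.1, 201.6]
tool_rot: [-0.14, 1.569, 0.139]
ft_force: [-0.3, -0.3, 0.7]
grip_width: 60.0
tcp [545.9 194.1 201.6] ytool yaw 100.15 tool shift to target [-1.4  1.4 -2.7]
[[-4.45323069e-04 -2.81710052e-01  9.59499478e-01 -1.70548840e+02]
 [ 9.99999785e-01  3.36634608e-04  5.62956352e-04 -2.00912502e-01]
 [-4.81591194e-04  9.59499522e-01  2.81709841e-01 -7.10718550e+01]
 [ 0.00000000e+00  0.00000000e+00  0.00000000e+00  1.00000000e+00]]
hole0 0.97 [476.7 215.1  17.9] [305. 129.]
hole0 0.86 [399.6 168.8  -1.4] [277.  53.]
hole0 0.74 [463.3 -90.3  45.6] [17. 63.]
hole0 0.67 [493.1 143.   22.2] [240. 132.]
hole0 0.67 [600.2 172.8  20.6] [252. 223.]
sink_centre 0.95 [535.6 195.5  38.8] [279. 179.]
```

View pics/w1.png

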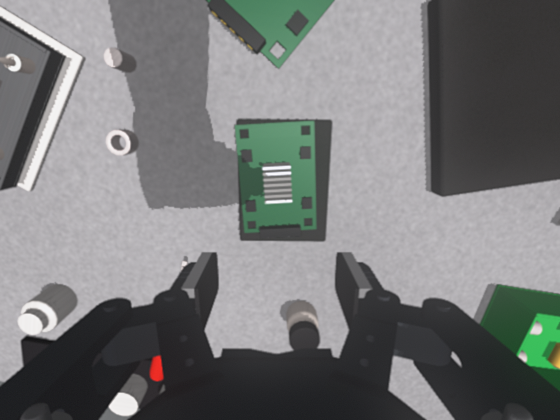

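The wrist view shows the board at (277,180), its connector at the bottom (283,228), and the holes at (245,133), (307,130), (250,226) and (309,223). I'll measure the plate from its green outline on the plane z = 23.

```bash
cat >> h.py <<'E'
def onplane(c,uv,z):
    n=cv2.undistortPoints(np.array(uv,float).reshape(-1,1,2),c['K'],np.array(c['D'])).reshape(-1,2)
    d=np.c_[n,np.ones(len(n))]@c['Rc'].T
    return c['tc']+d*((z-c['tc'][2])/d[:,2])[:,None]
def green(c,box):
    hsv=cv2.cvtColor(c['pixels'],cv2.COLOR_RGB2HSV); m=cv2.inRange(hsv,(35,60,30),(95,255,255)); k=np.zeros_like(m); x0,y0,x1,y1=box; k[y0:y1,x0:x1]=m[y0:y1,x0:x1]
    k=cv2.morphologyEx(k,cv2.MORPH_OPEN,np.ones((3,3),np.uint8))
    n,l,s,_=cv2.connectedComponentsWithStats(k); return (l==1+s[1:,4].argmax()).astype(np.uint8)
E
python3 - <<'E'
from h import *
c=shot('wrist'); m=green(c,(215,100,345,250))
cn=max(cv2.findContours(m,0,1)[0],key=cv2.contourArea).reshape(-1,2)
Q=onplane(c,cn,23); print('plate rect',cv2.minAreaRect(Q[:,:2].astype(np.float32)))
P=cloud(c); zz=P[...,2]; sel=np.zeros_like(zz,bool); sel[150:215,250:305]=1
s=P[sel&(zz>48)&(zz<62)]; print('sink top',len(s),s.mean(0),cv2.minAreaRect(s[:,:2].astype(np.float32)))
g=P[(m>0)&(zz>10)]; print('green z',np.median(g[:,2]))
# holes: dark blobs within hull
hull=cv2.fillConvexPoly(np.zeros_like(m),cv2.convexHull(cn.reshape(-1,1,2)),1)
d=((hull>0)&(m==0)).astype(np.uint8); n,l,st,ce=cv2.connectedComponentsWithStats(d)
for i in range(1,n):
    if st[i,4]>25: print(st[i],ce[i].round(1),onplane(c,ce[i],23)[0].round(1))
E
```

```text
plate rect ((539.3663940429688, 194.16917419433594), (130.4134979248047, 90.6099853515625), 13.196316719055176)
sink top 717 [539.17176719 194.31011341  53.69695435] ((539.3212890625, 194.46044921875), (40.49424743652344, 29.956226348876953), 13.507295608520508)
green z 22.823295727348466
[303 126   9   9  76] [307.  129.9] [477.9 215.3  23. ]
[242 130   9   9  65] [246.  133.7] [494.  147.4  23. ]
[302 147  11  12 131] [307.  152.5] [502.8 220.5  23. ]
[243 150  11  13 127] [248.4 155.8] [518.4 153.7  23. ]
[ 264  162   31   42 1185] [279.3 182.6] [543.5 194.9  23. ]
[318 192   1  27  27] [318. 205.] [562.7 246.5  23. ]
[304 197  10  12 115] [308.5 202.4] [561.4 234.3  23. ]
[248 200  10  12 115] [252.5 205.5] [577.1 167.6  23. ]
[306 218   8   7  54] [309.6 221. ] [584.7 240.6  23. ]
[250 221   8   7  52] [253.8 223.9] [600.5 172.7  23. ]
[253 224  51   9 254] [281.1 228. ] [599.9 207.2  23. ]
```

```bash
python3 -m creep '[[[0.055,0,0.0012,-0.0065,-0.055],[0.055,0.03,0,0,0],[0.055,0.03,0,0,0],[0.055,0.03,0,0,0],[0.055,0.03,0,0,0],[0.055,0.02,0,0,0],[0.055,0,0,0,0],[0.055,0,0,0,0]]]'
python3 - <<'E'
from h import *
delta([539.3,194.1,34.5])
c=shot('wrist'); save(c,'w2.png')
P=cloud(c); zz=P[...,2]; m=(zz>47)&(zz<60)&(np.hypot(P[...,0]-539,P[...,1]-194)<35)
s=P[m]; print(len(s),s.mean(0) if len(s) else '',cv2.minAreaRect(s[:,:2].astype(np.float32)))
E
```

```text
time_s: 5.7
eef_pos: [538.0, 191.3, 62.7]
tool_rot: [-0.179, 1.566, 0.178]
ft_force: [-0.1, -0.2, 1.0]
grip_width: 55.1
tcp [538.  191.3  62.7] ytool yaw 103.02 tool shift to target [28.2  2.5  1.9]
2669 [538.98910579 194.14127532  52.97355941] ((539.5027465820312, 194.23776245117188), (41.061424255371094, 30.107393264770508), 13.320430755615234)
```

View pics/w2.png

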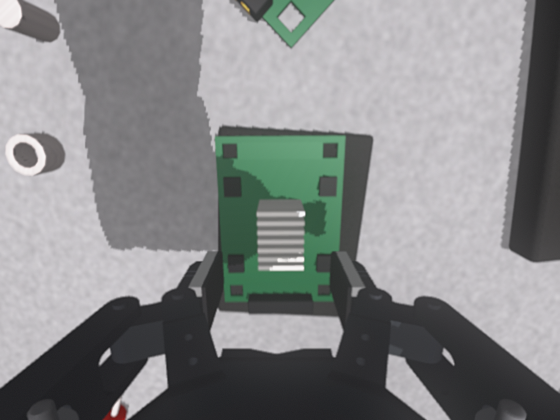

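```bash
python3 -m creep '[[[0.055,0.01,0.0018,0.0019,0],[0.055,0.01,0,0,0],[0.055,0.008,0,0,0],[0.055,0,0,0,0],[0.02,0,0,0,0],[0.02,0,0,0,0],[0.02,0,0,0,0],[0.02,0,0,0,0],[0.02,0,0,0,0],[0.02,0,0,0,0]]]'; python3 -c "
from h import *
delta([539.3,194.1,34.5]); print(telemetry.state()['grip_width'])"
```

```text
time_s: 6.58
eef_pos: [541.1, 194.9, 35.6]
tool_rot: [-0.18, 1.563, 0.18]
ft_force: [0.0, -0.1, 0.6]
grip_width: 19.7
tcp [541.1 194.9  35.6] ytool yaw 103.12 tool shift to target [ 1.1 -0.4 -1.9]
19.660304760888035
```

Run:
```python
from h import *
c=shot('wrist'); save(c,'w3.png'); print(telemetry.state()['grip_width'])
```

```text
19.698722791613843
```

View pics/w3.png

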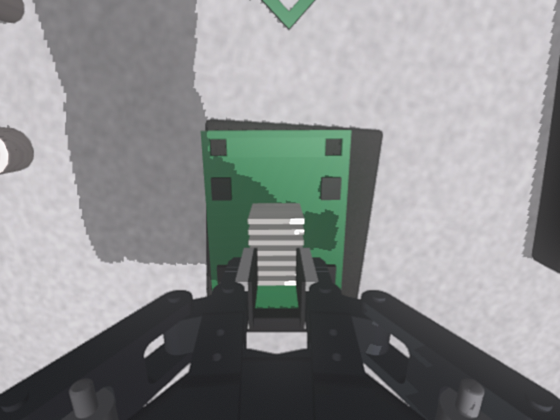

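Run:
```python
from h import *
c=shot('wrist'); P=cloud(c); p,R=tool(); print(p)
for v in (225,240,250,260,270,280,290):
    print(v,[(u,c['z_map'][v,u].round(),P[v,u].round(),((P[v,u]-p)@R).round()) for u in (240,247,252,258,275,300,306,312)] if v in(260,280) else [(u,P[v,u].round().tolist()) for u in (247,275,306)])
```

```text
[540.99334758 194.87393149  35.42113414]
225 [(247, [539.0, 175.0, 23.0]), (275, [526.0, 191.0, 47.0]), (306, [530.0, 212.0, 22.0])]
240 [(247, [549.0, 177.0, 22.0]), (275, [532.0, 192.0, 55.0]), (306, [540.0, 215.0, 22.0])]
250 [(247, [534.0, 178.0, 71.0]), (275, [539.0, 193.0, 53.0]), (306, [527.0, 206.0, 72.0])]
260 [(240, np.float32(145.0), array([539., 176.,  74.]), array([-38., -18.,  -7.])), (247, np.float32(136.0), array([534., 179.,  82.]), array([-46., -14., -11.])), (252, np.float32(137.0), array([533., 182.,  82.]), array([-46., -11., -10.])), (258, np.float32(168.0), array([547., 186.,  53.]), array([-17., -10.,   4.])), (275, np.float32(168.0), array([545., 195.,  53.]), array([-18.,  -1.,   4.])), (300, np.float32(137.0), array([529., 203.,  81.]), array([-46.,  11., -10.])), (306, np.float32(137.0), array([528., 206.,  81.]), array([-45.,  14., -10.])), (312, np.float32(136.0), array([527., 208.,  82.]), array([-47.,  16., -11.]))]
270 [(247, [534.0, 180.0, 91.0]), (275, [550.0, 196.0, 54.0]), (306, [528.0, 205.0, 91.0])]
280 [(240, np.float32(120.0), array([534., 178.,  99.]), array([-64., -15., -10.])), (247, np.float32(119.0), array([534., 181., 100.]), array([-64., -12., -10.])), (252, np.float32(122.0), array([534., 183.,  97.]), array([-62., -10.,  -9.])), (258, np.float32(170.0), array([559., 188.,  54.]), array([-18., -11.,  16.])), (275, np.float32(171.0), array([557., 198.,  53.]), array([-18.,  -1.,  16.])), (300, np.float32(127.0), array([532., 203.,  93.]), array([-58.,  10.,  -7.])), (306, np.float32(119.0), array([528., 204., 100.]), array([-64.,  12., -10.])), (312, np.float32(119.0), array([528., 206.,  99.]), array([-64.,  14., -10.]))]
290 [(247, [472.0, 179.0, 206.0]), (275, [581.0, 203.0, 23.0]), (306, [532.0, 205.0, 100.0])]
```

The fingers closed to 20 mm without meeting the 30 mm sink. Seen by the wrist camera, they end above it, which contradicts the stated fingertip offset. I'll measure where the fingertips really are.

Run:
```python
from h import *
p,R=tool(); print(p, np.round(telemetry.state()['joint_positions'],4), telemetry.state()['ft_force'])
c=shot('wrist'); P=(cloud(c)-p)@R
print('fx',c['fx'],c['cy'],'proj of expected tips',proj(c,(np.array([[8,-10,-11],[8,10,-11],[-11,-10,-11],[-36,-10,-11]])@R.T+p)).round())
for y0,y1 in ((-22,-9),(9,22)):
    q=P[(P[...,1]>y0)&(P[...,1]<y1)&(abs(P[...,2])<14)&(P[...,0]<-20)]; print(len(q),np.percentile(q[:,0],[50,90,98,100]).round(1))
for n in ('scene','top'):
    c=shot(n); print(n,c['tc'].round()); P=cloud(c); T=(P-p)@R
    m=(abs(T[...,2])<16)&(abs(T[...,1])<40)&(T[...,0]<5)&(T[...,0]>-80); q=T[m]; print(len(q)); v,u=np.where(m)
    if len(q): print(u.min(),u.max(),v.min(),v.max(),np.histogram(q[:,0],bins=17,range=(-80,5)))
    if n=='scene':
        uv=proj(c,(np.array([[8,0,0],[-36,0,0]])@R.T+p)); print(uv)
        x,y=uv[0].astype(int); save(c,'s1.png',(max(0,x-75),max(0,y-75),x+75,y+50),5)
```

```text
[540.99334758 194.87393149  35.42113414] [ 2.2920e-01  2.0510e-01 -6.3100e-02  1.3022e+00 -0.0000e+00  1.0000e-04] [-0.25708176  0.14218457 -0.16121152]
fx 297.61428451713687 209.58688131479374 proj of expected tips [[261. 221.]
 [292. 221.]
 [259. 232.]
 [256. 250.]]
2410 [-65.6 -41.  -32.9 -20. ]
2421 [-65.7 -40.8 -32.5 -20. ]
scene [ 901. -592.  743.]
201
303 319 157 193 (array([ 6,  8,  2,  1, 13, 18, 15, 12, 17,  5,  8,  2, 28, 15, 20, 19, 12]), array([-80., -75., -70., -65., -60., -55., -50., -45., -40., -35., -30.,
       -25., -20., -15., -10.,  -5.,   0.,   5.]))
[[308.95705049 189.11301784]
 [309.82072103 176.66508307]]
top [ 311.   30. 1285.]
49
217 228 212 223 (array([7, 5, 1, 0, 3, 0, 2, 2, 5, 1, 0, 4, 5, 6, 4, 2, 2]), array([-80., -75., -70., -65., -60., -55., -50., -45., -40., -35., -30.,
       -25., -20., -15., -10.,  -5.,   0.,   5.]))
```

View pics/s1.png

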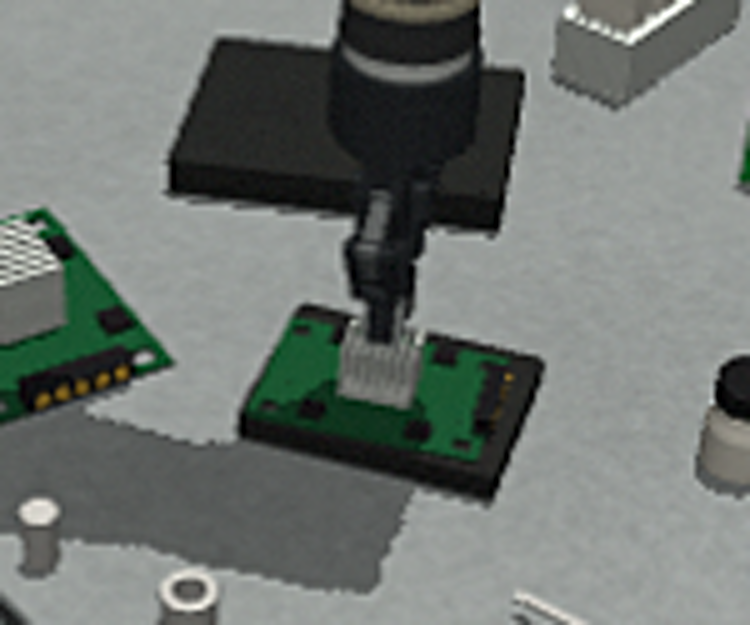

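The scene view agrees: the fingertips end at the top of the sink (about (380,335) in the crop), with nothing held. The true fingertips sit at about tool x = −34 mm instead of +8, so the reported TCP lies about 42 mm too far ahead. They are symmetric in y and z. I'll open, re-measure the tip, then descend in small checked steps.

```bash
python3 -m creep '[[[0.05,0,0,0,0],[0.05,0,0,0,0],[0.05,0,0,0,0],[0.05,0,0,0,0],[0.05,0,0,0,0]]]'
cat >> h.py <<'E'
def tips(c,p,R,half):
    P=(cloud(c)-p)@R; out=[]
    for s in (-1,1):
        m=(P[...,1]*s>half-2)&(P[...,1]*s<half+16)&(abs(P[...,2])<14)&(P[...,0]<-15)&(P[...,0]>-60)
        # first row down each column where finger begins -> intersect ray with near face z=-11
        rows=[(u,np.where(m[:,u])[0].min()) for u in range(m.shape[1]) if m[:,u].sum()>6]
        r=np.array(rows); 
        if len(r)==0: continue
        v=np.percentile(r[:,1],30); u=np.median(r[:,0])
        n=cv2.undistortPoints(np.array([[[u,v]]],float),c['K'],np.array(c['D'])).reshape(2); H=np.array(c['hand_eye']); d=H[:3,:3]@np.r_[n,1]; o=H[:3,3]
        f=o+d*((-11-o[2])/d[2]); out.append((u,v,f.round(1).tolist()))
    return out
E
python3 - <<'E'
from h import *
p,R=tool(); c=shot('wrist'); print(p,tips(c,p,R,25)); delta([539.3,194.2,20])
E
```

```text
time_s: 7.25
eef_pos: [540.8, 194.8, 35.2]
tool_rot: [-0.18, 1.563, 0.18]
ft_force: [-1.0, -0.5, -0.9]
grip_width: 50.0
[540.83455358 194.8300503   35.19856119] [(np.float64(208.0), np.float64(250.0), [-36.3, -33.6, -11.0]), (np.float64(344.5), np.float64(250.0), [-36.3, 33.3, -11.0])]
tcp [540.8 194.8  35.2] ytool yaw 103.12 tool shift to target [15.2 -0.3 -1.7]
```

```bash
python3 -m creep '[[[0.05,0.012,0,-0.0016,0],[0.05,0.012,0,0,0],[0.05,0.01,0,0,0],[0.05,0.005,0,0,0],[0.05,0,0,0,0]]]'; python3 -m creep '[[[0.02,0,0,0,0],[0.02,0,0,0,0],[0.02,0,0,0,0],[0.02,0,0,0,0],[0.02,0,0,0,0],[0.02,0,0,0,0]]]'; python3 -c "
from h import *
delta([539.3,194.2,20])"
```

```text
time_s: 7.72
eef_pos: [536.8, 193.9, -6.9]
tool_rot: [-0.18, 1.569, 0.179]
ft_force: [-0.2, -0.5, -0.2]
grip_width: 49.5
time_s: 8.22
eef_pos: [539.3, 194.5, -3.7]
tool_rot: [-0.18, 1.563, 0.18]
ft_force: [0.6, -0.3, -0.5]
grip_width: 29.0
tcp [539.3 194.5  -3.7] ytool yaw 103.12 tool shift to target [-23.7  -0.3  -0.1]
```

Gripped at 29 mm, matching the 30 mm sink. Next I lift, turn to the housing's yaw (+0.609 rad about the tool's x), and check the hold.

```bash
python3 -m creep '[[[0.02,-0.01,0,0,0],[0.02,-0.02,0,0,0],[0.02,-0.03,0,0,0],[0.02,-0.03,0,0,0],[0.02,-0.03,0,0,0],[0.02,-0.03,0,0,0.1015],[0.02,0,0,0,0.1015],[0.02,0,0,0,0.1015],[0.02,0,0,0,0.1015],[0.02,0,0,0,0.1015],[0.02,0,0,0,0.1015],[0.02,0,0,0,0]]]'; python3 -c "
from h import *
delta([520,0,146])"
```

```text
time_s: 9.22
eef_pos: [539.4, 194.5, 147.1]
tool_rot: [0.3, 1.549, -0.299]
ft_force: [0.1, 0.5, -1.8]
grip_width: 29.0
tcp [539.4 194.5 147.1] ytool yaw 68.14 tool shift to target [   1.  -187.8   54.5]
```

```bash
python3 -m creep '[[[0.02,0,-0.031,0.0087,0],[0.02,0,-0.031,0.0087,0],[0.02,0,-0.031,0.0087,0],[0.02,0,-0.031,0.0087,0],[0.02,0,-0.031,0.0087,0],[0.02,0,-0.031,0.0087,0],[0.02,0,-0.031,0.0087,0],[0.02,0,0,0,0],[0.02,0,0,0,0]]]'
python3 - <<'E'
from h import *
delta([501.9,-147.6,146])
c=shot('wrist'); save(c,'w4.png')
p,R=tool()
for l in ['shoulder0','housing']:
    for d in cams.pinpoint(l,'wrist')[:6]: print(l,round(d['p'],2),np.round(d['position'],1),proj(c,d['position']).round()[0])
m=green(c,(150,60,420,330)); cn=max(cv2.findContours(m,0,1)[0],key=cv2.contourArea)
T=(cloud(c)-p)@R; print('board face in tool x',np.median(T[m>0][:,0]))
E
```

```text
time_s: 9.97
eef_pos: [515.3, -31.2, 146.8]
tool_rot: [0.299, 1.549, -0.299]
ft_force: [0.4, 0.7, -1.7]
grip_width: 29.4
tcp [515.3 -31.2 146.8] ytool yaw 68.15 tool shift to target [   0.7 -113.    30.9]
shoulder0 0.96 [464.4 -90.3  45.3] [196. 174.]
shoulder0 0.86 [ 438.7 -160.8   48. ] [114. 177.]
shoulder0 0.85 [ 538.3 -197.    49.2] [133. 281.]
shoulder0 0.79 [ 563.9 -132.6   45.2] [202. 279.]
shoulder0 0.49 [514.7 -29.1 186.6] [279. 271.]
housing 0.69 [ 504.5 -147.    22.8] [170. 226.]
board face in tool x -26.59167585032524
```

View pics/w4.png

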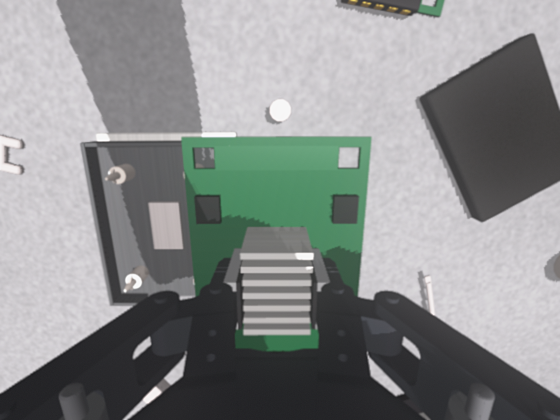

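The wrist view shows the housing at left, its yaw parallel to the held board, with noses 0 and 2 at (118,175) and (133,283). The rear board holes are at (204,157) and (348,157). I'll move above the housing with the underside at about 95 mm and measure from there.

```bash
python3 -m creep '[[[0.02,0,-0.028,0.0077,0],[0.02,0,-0.028,0.0077,0],[0.02,0,-0.028,0.0077,0],[0.02,0,-0.028,0.0077,0],[0.02,0.025,0,0,0],[0.02,0.025,0,0,0],[0.02,0.025,0,0,0],[0.02,0,0,0,0],[0.02,0,0,0,0]]]'
python3 - <<'E'
from h import *
delta([501.6,-146.5,100])
c=shot('wrist'); save(c,'w5.png')
p,R=tool()
for l in ['shoulder0','housing']:
    for d in cams.pinpoint(l,'wrist')[:6]: print(l,round(d['p'],2),np.round(d['position'],1),proj(c,d['position']).round()[0])
m=green(c,(150,60,420,330)); T=(cloud(c)-p)@R; print('board face in tool x',np.median(T[m>0][:,0]))
cv2.imwrite('pics/top2.png',shot('top')['pixels'][170:295,310:400,::-1])
E
```

```text
time_s: 10.87
eef_pos: [501.0, -143.2, 69.6]
tool_rot: [0.297, 1.555, -0.295]
ft_force: [0.9, 0.6, -1.9]
grip_width: 29.2
tcp [ 501.  -143.2   69.6] ytool yaw 68.37 tool shift to target [-30.4  -2.8   1.7]
shoulder0 0.7 [ 435.4 -159.8   46.7] [214. 149.]
housing 0.55 [ 435.5 -156.1   93.7] [202. 154.]
board face in tool x -24.690966033633128
```

View pics/w5.png

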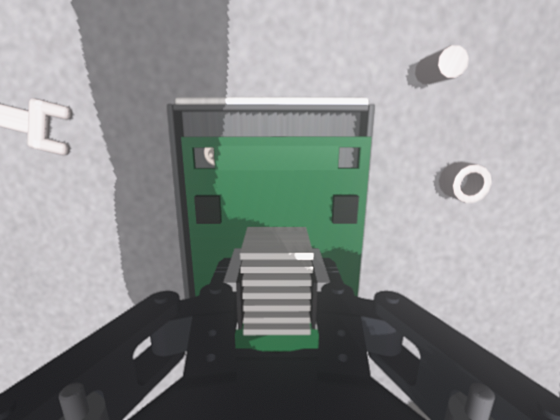

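The view shows the board over the housing, rear rim at row ~103, side rims at columns ~175 and ~370, and nose 0 visible through hole 0 at (211,155). I'll measure the wall tops and holes numerically in the tool frame.

Run:
```python
from h import *
for k in range(2):
    p,R=tool(); c=shot('wrist'); W=cloud(c); T=(W-p)@R
    print(p.round(1))
im=c['pixels']
m=(W[...,2]>41)&(W[...,2]<51)&(np.abs(T[...,1])<80)&(T[...,2]<30)&(T[...,2]>-110)
rear=m&(abs(T[...,1])<50)&(T[...,2]<-70); q=T[rear]; print('rear',len(q),np.percentile(q[:,2],[2,10,50,90,98]).round(1),np.percentile(W[rear][:,2],[10,50,90]).round(1))
for s in (-1,1):
    w=m&(T[...,1]*s>52)&(T[...,2]>-80); q=T[w]; print('side',s,len(q),np.percentile(q[:,1],[2,10,50,90,98]).round(1)); 
    if len(q)>20: print('  slope deg',np.degrees(np.polyfit(q[:,2],q[:,1],1)[0]))
q=T[rear]; print('rear slope deg (y->z)',np.degrees(np.polyfit(q[:,1],q[:,2],1)[0]))
g=green(c,(150,60,420,330)); cn=max(cv2.findContours(g,0,1)[0],key=cv2.contourArea)
d=((g==0)).astype(np.uint8); d[:140]=0; d[175:]=0; d[:,:185]=0; d[:,375:]=0
H=np.array(c['hand_eye'])
def ray(uv,x):
    n=cv2.undistortPoints(np.array(uv,float).reshape(-1,1,2),c['K'],np.array(c['D'])).reshape(-1,2); D=np.c_[n,np.ones(len(n))]@H[:3,:3].T; return H[:3,3]+D*((x-H[0,3])/D[:,0])[:,None]
fx=np.median(T[g>0][:,0]); print('face',fx)
n,l,st,ce=cv2.connectedComponentsWithStats(d)
for i in range(1,n):
    if 100<st[i,4]<900: print('hole',st[i],ce[i].round(1),ray([[st[i,0]+st[i,2]/2-.5,st[i,1]+st[i,3]/2-.5]],fx).round(1))
ys,xs=np.where(g>0)
sel=(ys>150)&(ys<200)
for r in (180,195): x=xs[ys==r]; print('edges row',r,ray([[x.min(),r],[x.max(),r]],fx).round(1).tolist())
print('rear edge',[ray([[u,ys[xs==u].min()]],fx).round(1).tolist() for u in (240,280,320)])
a=im[140:175,188:222,::-1]; b=im[140:175,332:366,::-1]
cv2.imwrite('pics/holes.png',cv2.resize(np.hstack([a,b]),None,fx=10,fy=10,interpolation=cv2.INTER_NEAREST))
```

```text
[ 504.3 -145.3   73.8]
[ 504.2 -145.4   73.6]
rear 1040 [-87.  -86.5 -84.8 -83.5 -83. ] [44.8 45.7 46.6]
side -1 1188 [-67.6 -67.  -64.9 -63.7 -63.5]
  slope deg 0.05903340779419503
side 1 218 [57.7 57.9 59.2 61.2 61.8]
  slope deg -0.34419917041827564
rear slope deg (y->z) -0.037744774192758616
face -26.543489156422275
hole [368 140   7  35 193] [371.7 158.6] [[-26.5  45.8 -55.2]]
hole [193 147  22  21 436] [204.1 156.9] [[-26.5 -34.8 -55.1]]
hole [338 147  22  21 422] [348.2 157. ] [[-26.5  34.9 -55.2]]
edges row 180 [[-26.5, -44.6, -43.9], [-26.5, 44.8, -44.0]]
edges row 195 [[-26.5, -44.8, -36.4], [-26.5, 44.4, -36.4]]
rear edge [[[-26.5, -16.9, -64.5]], [[-26.5, 2.0, -64.5]], [[-26.5, 20.8, -64.5]]]
```

View pics/holes.png

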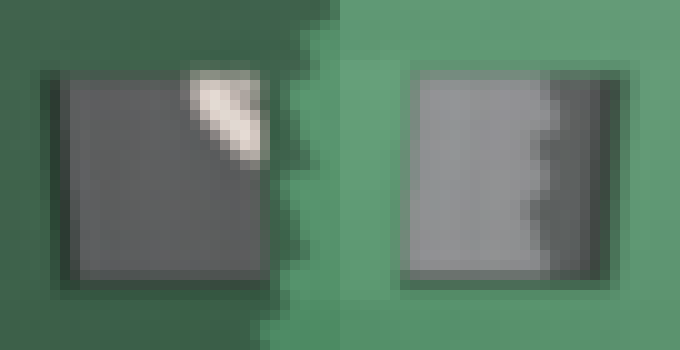

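Board centre is at the tool axis (0,0), and the housing centre is at tool (y −2.8, z −2.0) with its yaw aligned within 0.1°. Nose 0 shows at the upper right of hole 0, as parallax from that offset predicts. Correct, re-measure, then lower.

```bash
cat > meas.py <<'E'
from h import *
p,R=tool(); c=shot('wrist'); W=cloud(c); T=(W-p)@R
m=(W[...,2]>41)&(W[...,2]<51)&(T[...,2]>-110)
g=green(c,(150,60,420,330)); m&=g==0
rear=T[m&(abs(T[...,1])<50)&(T[...,2]<-72)&(T[...,2]>-95)]; out=[]
for s in (-1,1):
    q=T[m&(T[...,1]*s>56)&(T[...,1]*s<72)&(T[...,2]>-75)&(T[...,2]<-10)]; out.append((s,len(q),np.percentile(q[:,1],[2,50,98]).round(1).tolist() if len(q)>20 else None))
print('rear z',len(rear),np.percentile(rear[:,2],[2,50,98]).round(1),'side',out)
f=np.median(T[g>0][:,0]); print('tcp',p.round(1),'underside z',round(p[2]-f-3,1),'force',np.round(telemetry.state()['ft_force'],1))
H=np.array(c['hand_eye'])
def ray(uv,x):
    n=cv2.undistortPoints(np.array(uv,float).reshape(-1,1,2),c['K'],np.array(c['D'])).reshape(-1,2); D=np.c_[n,np.ones(len(n))]@H[:3,:3].T; return H[:3,3]+D*((x-H[0,3])/D[:,0])[:,None]
d=(g==0).astype(np.uint8); d[:140]=0; d[175:]=0; d[:,:185]=0; d[:,368:]=0
n,l,st,ce=cv2.connectedComponentsWithStats(d)
for i in range(1,n):
    if 100<st[i,4]<900: print('hole',st[i],ray([[st[i,0]+st[i,2]/2-.5,st[i,1]+st[i,3]/2-.5]],f).round(1))
E
python3 -m creep '[[[0.02,0.01,-0.0028,-0.002,0],[0.02,0.01,0,0,0],[0.02,0,0,0,0],[0.02,0,0,0,0],[0.02,0,0,0,0]]]'; python3 meas.py
```

```text
time_s: 11.58
eef_pos: [499.0, -146.8, 50.6]
tool_rot: [0.299, 1.551, -0.298]
ft_force: [-0.3, -0.3, -2.1]
grip_width: 29.1
rear z 1375 [-82.6 -80.5 -78.5] side [(-1, 966, [-64.4, -61.7, -60.3]), (1, 937, [60.9, 62.3, 65.0])]
tcp [ 499.  -146.8   50.6] underside z 74.1 force [ 0.1  0.5 -1.5]
hole [193 147  22  22 441] [[-26.6 -34.8 -54.9]]
hole [338 147  22  22 443] [[-26.6  34.9 -54.9]]
```

```bash
python3 meas.py; python3 meas.py
```

```text
rear z 1370 [-83.2 -81.1 -79. ] side [(-1, 951, [-64.4, -61.7, -60.3]), (1, 925, [60.9, 62.3, 64.9])]
tcp [ 499.3 -146.9   51. ] underside z 74.5 force [ 0.4  1.1 -1.4]
hole [193 147  23  22 442] [[-26.5 -34.5 -54.9]]
hole [338 146  22  22 439] [[-26.5  34.9 -55.4]]
rear z 1363 [-83.2 -81.1 -79.1] side [(-1, 953, [-64.4, -61.8, -60.3]), (1, 921, [60.8, 62.3, 64.9])]
tcp [ 499.6 -147.    51.3] underside z 74.9 force [ 0.  -0.7 -0.5]
hole [193 147  23  22 442] [[-26.6 -34.5 -54.9]]
hole [338 146  22  22 435] [[-26.6  34.9 -55.4]]
```

```bash
python3 -m creep '[[[0.02,0,0,0,0],[0.02,0,0,0,0],[0.02,0,0,0,0],[0.02,0,0,0,0],[0.02,0,0,0,0],[0.02,0,0,0,0]]]'; python3 meas.py
```

```text
time_s: 12.23
eef_pos: [499.5, -146.9, 51.2]
tool_rot: [0.298, 1.55, -0.298]
ft_force: [0.4, -0.5, -1.8]
grip_width: 28.7
rear z 1373 [-83.2 -81.1 -79. ] side [(-1, 948, [-64.4, -61.7, -60.3]), (1, 925, [60.8, 62.3, 64.9])]
tcp [ 499.5 -146.9   51.2] underside z 74.8 force [-0.2  0.7 -2.3]
hole [193 147  23  22 442] [[-26.5 -34.5 -54.9]]
hole [338 146  22  23 440] [[-26.5  34.9 -55.2]]
```

```bash
python3 -m creep '[[[0.02,0,0.0002,0.0017,0],[0.02,0,0,0,0],[0.02,0,0,0,0],[0.02,0,0,0,0],[0.02,0,0,0,0]]]'; python3 meas.py
```

```text
time_s: 12.7
eef_pos: [501.1, -147.3, 51.2]
tool_rot: [0.298, 1.55, -0.298]
ft_force: [-0.5, 1.0, -1.6]
grip_width: 29.3
rear z 1358 [-84.7 -82.6 -80.6] side [(-1, 956, [-64.6, -61.9, -60.5]), (1, 918, [60.7, 62.1, 64.8])]
tcp [ 501.1 -147.3   51.2] underside z 74.7 force [-0.7 -0.6 -0.8]
hole [193 147  23  21 433] [[-26.5 -34.5 -55.1]]
hole [338 146  22  22 435] [[-26.5  34.9 -55.4]]
```

```bash
python3 -m creep '[[[0.02,0.004,0,0,0],[0.02,0.004,0,0,0],[0.02,0.004,0,0,0],[0.02,0,0,0,0],[0.02,0,0,0,0],[0.02,0,0,0,0]]]'; python3 meas.py
```

```text
time_s: 13.25
eef_pos: [501.0, -147.3, 39.0]
tool_rot: [0.298, 1.551, -0.298]
ft_force: [-0.1, 0.6, -1.5]
grip_width: 29.4
rear z 1612 [-84.4 -82.4 -80.5] side [(-1, 1101, [-64.6, -61.9, -60.6]), (1, 1107, [60.6, 61.9, 64.7])]
tcp [ 501.  -147.3   39. ] underside z 62.6 force [ 0.1 -0.3 -1.1]
hole [194 147  22  22 439] [[-26.6 -34.3 -54.9]]
hole [338 147  22  21 429] [[-26.6  34.9 -55.2]]
```

```bash
python3 -m creep '[[[0.02,0.003,0,0,0],[0.02,0.003,0,0,0],[0.02,0.002,0,0,0],[0.02,0,0,0,0],[0.02,0,0,0,0],[0.02,0,0,0,0]]]'; python3 meas.py
```

```text
time_s: 13.8
eef_pos: [501.1, -147.4, 31.2]
tool_rot: [0.298, 1.55, -0.298]
ft_force: [0.1, 0.3, -1.6]
grip_width: 28.9
rear z 1701 [-84.2 -82.3 -80.6] side [(-1, 1204, [-64.6, -61.9, -60.5]), (1, 1239, [60.6, 62.0, 64.8])]
tcp [ 501.1 -147.4   31.2] underside z 54.7 force [-0.3 -0.1 -2.1]
hole [193 147  22  22 454] [[-26.6 -34.8 -54.9]]
hole [338 147  22  22 445] [[-26.6  34.9 -54.9]]
```

```bash
python3 -m creep '[[[0.02,0.001,0,0,0],[0.02,0,0,0,0],[0.02,0,0,0,0],[0.02,0.001,0,0,0],[0.02,0,0,0,0],[0.02,0,0,0,0]]]'; python3 meas.py|grep tcp;python3 -m creep '[[[0.02,0.001,0,0,0],[0.02,0,0,0,0],[0.02,0,0,0,0]]]'; python3 meas.py
```

```text
time_s: 14.35
eef_pos: [501.1, -147.4, 29.2]
tool_rot: [0.298, 1.55, -0.298]
ft_force: [-0.8, 1.2, -1.7]
grip_width: 29.3
tcp [ 501.1 -147.4   29.2] underside z 52.8 force [-0.2 -0.1 -1.1]
time_s: 14.65
eef_pos: [501.2, -147.4, 28.6]
tool_rot: [0.298, 1.55, -0.298]
ft_force: [-0.8, 0.9, 1.9]
grip_width: 29.3
rear z 1745 [-84.5 -82.6 -80.8] side [(-1, 1239, [-64.6, -61.9, -60.5]), (1, 1247, [60.7, 62.0, 64.7])]
tcp [ 501.2 -147.4   28.6] underside z 52.1 force [-0.   0.8  1.3]
hole [193 147  23  22 464] [[-26.6 -34.5 -54.9]]
hole [338 147  22  22 448] [[-26.6  34.9 -54.9]]
```

In contact on the barbs (about +3 N net), threaded and centred. Release, rise clear of the sink, close, and check that the board stayed put.

```bash
python3 -m creep '[[[0.045,0,0,0,0],[0.045,0,0,0,0],[0.045,0,0,0,0],[0.045,0,0,0,0],[0.045,-0.01,0,0,0],[0.045,-0.02,0,0,0],[0.045,-0.02,0,0,0],[0,-0.02,0,0,0],[0,0,0,0,0],[0,0,0,0,0],[0,0,0,0,0],[0,0,0,0,0]]]'
cat > chk.py <<'E'
from h import *
import sys
p,R=tool(); s=telemetry.state(); c=shot('wrist'); W=cloud(c); T=(W-p)@R
hsv=cv2.cvtColor(c['pixels'],cv2.COLOR_RGB2HSV); g=(cv2.inRange(hsv,(35,60,30),(95,255,255))>0)&(np.hypot(W[...,0]-501,W[...,1]+147)<85)&(W[...,2]>35)&(W[...,2]<66)
g=cv2.erode(g.astype(np.uint8),np.ones((3,3)))>0
a=np.radians(-21.6); B=W[g]-[501.2,-147.4,0]; bx=B[:,0]*np.cos(a)+B[:,1]*np.sin(a); by=-B[:,0]*np.sin(a)+B[:,1]*np.cos(a)
A=np.c_[np.ones(len(B)),bx,by]; k=np.ones(len(B),bool)
for _ in range(5):
    co=np.linalg.lstsq(A[k],B[k,2],rcond=None)[0]; r=B[:,2]-A@co; k=abs(r)<2
print('n',k.sum(),'underside-shoulder at 0..3',[(co@[1,x,y]-49).round(1) for x,y in ((-55,-35),(-55,35),(55,-35),(55,35))])
print('tcp',p.round(1),'F',np.round(s['ft_force'],1),'grip',round(s['grip_width'],1))
if len(sys.argv)>1: save(c,sys.argv[1])
E
python3 chk.py w6.png; python3 meas.py
```

```text
time_s: 15.7
eef_pos: [500.3, -147.0, 97.0]
tool_rot: [0.299, 1.552, -0.298]
ft_force: [-0.5, 1.0, -0.0]
grip_width: -0.1
n 10323 underside-shoulder at 0..3 [np.float64(6.5), np.float64(6.5), np.float64(6.5), np.float64(6.5)]
tcp [ 500.3 -147.    97. ] F [-0.5  1.  -0. ] grip -0.1
rear z 810 [-83.7 -81.7 -80.2] side [(-1, 591, [-64.7, -62.1, -60.6]), (1, 576, [60.7, 62.5, 65.2])]
tcp [ 500.2 -146.9   96.7] underside z 52.5 force [-1.1  1.2  0.3]
hole [219 141  16  16 240] [[ 41.3 -34.7 -53.5]]
hole [318 141  16  15 228] [[ 41.3  34.7 -53.9]]
```

View pics/w6.png

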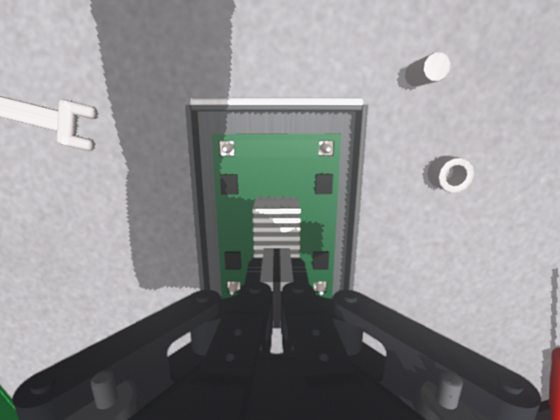

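The board sits threaded on all four noses (227,148), (326,148), (234,287), (320,287), 6.5 mm above each shoulder and level. Next the closed fingers go over the connector end (board x ≈ 43.5, y ≈ +8) and approach.

```bash
python3 -m creep '[[[0,0,0.004,0.0224,0],[0,0,0.004,0.0224,0],[0,0,0,0,0],[0,0.02,0,0,0],[0,0.02,0,0,0],[0,0.015,0,0,0],[0,0,0,0,0],[0,0,0,0,0],[0,0,0,0,0]]]'; python3 chk.py
python3 - <<'E'
from h import *
p,R=tool(); c=shot('wrist'); T=(cloud(c)-p)@R; W=cloud(c)
print(tips(c,p,R,0))
m=(abs(T[...,1])<22)&(abs(T[...,2])<16)&(T[...,0]<-25)&(T[...,0]>-60)
q=T[m]
for a in range(-60,-25,5):
    k=q[(q[:,0]>a)&(q[:,0]<=a+5)]
    if len(k)>5: print(a,len(k),np.percentile(k[:,1],[2,98]).round(1),np.percentile(k[:,2],[2,98]).round(1))
P=R.T@(np.array([501.2,-147.4,0])-p); print('board centre in tool by pose',P.round(1))
E
python3 meas.py | head -1
```

```text
time_s: 16.55
eef_pos: [545.7, -156.6, 43.8]
tool_rot: [0.298, 1.55, -0.298]
ft_force: [-0.9, -1.2, 0.1]
grip_width: -0.3
n 24590 underside-shoulder at 0..3 [np.float64(6.6), np.float64(6.6), np.float64(6.5), np.float64(6.5)]
tcp [ 545.7 -156.6   43.8] F [-0.9 -1.2  0.1] grip -0.3
[(np.float64(263.0), np.float64(248.0), [-33.8, -6.4, -11.0]), (np.float64(289.5), np.float64(248.0), [-33.8, 6.8, -11.0])]
-60 317 [-12.9  13.4] [-11.  -6.]
-55 321 [-12.6  13.4] [-11.   -5.9]
-50 290 [-12.8  13.4] [-10.9  -5.8]
-45 260 [-12.7  13.4] [-10.9  -5.8]
-40 227 [-12.2  13. ] [-10.8  -6. ]
-35 87 [-10.4  10.6] [-11.  -6.]
board centre in tool by pose [ 44.4  -8.  -45.5]Traceback (most recent call last):
  File "meas.py", line 8, in <module>
    print('rear z',len(rear),np.percentile(rear[:,2],[2,50,98]).round(1),'side',out)
                             ~~~~~~~~~~~~~^^^^^^^^^^^^^^^^^^^^^
    return _quantile_unchecked(
        a, q, axis, out, overwrite_input, method, keepdims, weights)
    return _ureduce(a,
                    func=_quantile_ureduce_func,
    ...<5 lines>...
                    overwrite_input=overwrite_input,
                    method=method)
    r = func(a, **kwargs)
    result = _quantile(arr,
                       quantiles=q,
    ...<2 lines>...
                       out=out,
                       weights=wgt)
    slices_having_nans = np.isnan(arr[-1, ...])
                                  ~~~^^^^^^^^^
IndexError: index -1 is out of bounds for axis 0 with size 0
```

Fingers are at board (45.5, 8) and the tips about 21 mm above the board. Shift −1.5 in x, go down 17 mm, then continue in small steps while watching the force.

```bash
python3 -m creep '[[[0,0,0,-0.0015,0],[0,0.006,0,0,0],[0,0.006,0,0,0],[0,0.005,0,0,0],[0,0,0,0,0],[0,0,0,0,0]]]'; python3 -m creep '[[[0,0.001,0,0,0],[0,0.001,0,0,0],[0,0,0,0,0]]]' |grep -E "eef|force"; python3 -m creep '[[[0,0.001,0,0,0],[0,0.001,0,0,0],[0,0,0,0,0]]]' |grep -E "eef|force"; python3 chk.py
```

```text
time_s: 17.2
eef_pos: [544.4, -156.0, 26.2]
tool_rot: [0.298, 1.55, -0.298]
ft_force: [-0.0, -0.3, 1.6]
grip_width: -0.1
eef_pos: [544.5, -156.1, 24.8]
ft_force: [-1.7, -0.3, 6.2]
eef_pos: [544.6, -156.1, 23.6]
ft_force: [-2.0, 0.8, 8.5]
n 29064 underside-shoulder at 0..3 [np.float64(3.6), np.float64(3.3), np.float64(2.5), np.float64(2.2)]
tcp [ 544.6 -156.1   23.6] F [-2.   0.8  8.5] grip 0.3
```

```bash
for i in 1; do python3 -m creep '[[[0,0.001,0,0,0],[0,0.001,0,0,0],[0,0,0,0,0]]]' |grep -E "eef|force"; done; python3 chk.py;  python3 -m creep '[[[0,0.001,0,0,0],[0,0.001,0,0,0],[0,0,0,0,0]]]' |grep -E "eef|force"; python3 chk.py
```

```text
eef_pos: [544.7, -156.2, 22.5]
ft_force: [-3.0, 1.4, 10.8]
n 29013 underside-shoulder at 0..3 [np.float64(2.5), np.float64(2.2), np.float64(1.4), np.float64(1.0)]
tcp [ 544.7 -156.2   22.5] F [-3.   1.4 10.8] grip 0.2
eef_pos: [544.9, -156.2, 19.9]
ft_force: [-0.7, 0.2, 6.2]
n 30141 underside-shoulder at 0..3 [np.float64(3.8), np.float64(3.8), np.float64(-2.1), np.float64(-2.1)]
tcp [ 544.9 -156.2   19.9] F [-0.7  0.2  6.2] grip 0.2
```

Both connector-end standoffs clicked: the force fell from about 11 N to 6 N, and the underside there is at 0 relative to the sunken shoulder. Now rise, cross over the sink, and go to the rear (x ≈ −44, y ≈ 0).

```bash
python3 -m creep '[[[0,-0.005,0,0,0],[0,-0.02,0,0,0],[0,-0.025,0,0,0],[0,-0.02,0,0,0],[0,0,-0.004,-0.03,0],[0,0,-0.004,-0.03,0],[0,0,0,-0.028,0],[0,0.02,0,0,0],[0,0.015,0,0,0],[0,0,0,0,0],[0,0,0,0,0],[0,0,0,0,0]]]'; python3 chk.py; python3 -c "
from h import *
p,R=tool();print((R.T@(np.array([501.2,-147.4,0])-p)).round(1))"
```

```text
time_s: 19.35
eef_pos: [459.9, -130.9, 53.5]
tool_rot: [0.298, 1.55, -0.298]
ft_force: [0.6, -0.3, -0.0]
grip_width: 0.6
n 6609 underside-shoulder at 0..3 [np.float64(6.5), np.float64(6.6), np.float64(0.2), np.float64(0.2)]
tcp [ 459.9 -130.9   53.5] F [ 0.6 -0.3 -0. ] grip 0.6
[54.1  0.  43.9]
```

```bash
python3 -m creep '[[[0,0.01,0,0,0],[0,0.008,0,0,0],[0,0.006,0,0,0],[0,0,0,0,0],[0,0,0,0,0]]]'; python3 -m creep '[[[0,0.0015,0,0,0],[0,0.0015,0,0,0],[0,0.001,0,0,0],[0,0,0,0,0],[0,0,0,0,0]]]' |grep -E "eef|force"; python3 chk.py
```

```text
time_s: 19.82
eef_pos: [459.0, -130.5, 28.3]
tool_rot: [0.298, 1.552, -0.298]
ft_force: [-0.6, -0.2, 0.4]
grip_width: 0.0
eef_pos: [460.0, -130.9, 25.9]
ft_force: [-0.7, 0.4, 3.2]
n 6186 underside-shoulder at 0..3 [np.float64(4.9), np.float64(5.0), np.float64(-0.9), np.float64(-0.9)]
tcp [ 460.  -130.9   25.9] F [-0.7  0.4  3.2] grip -0.1
```

```bash
python3 -m creep '[[[0,0.001,0,0,0],[0,0.001,0,0,0],[0,0,0,0,0]]]' |grep -E "eef|force"; python3 chk.py
```

```text
eef_pos: [460.1, -131.0, 24.1]
ft_force: [-0.9, 1.0, 6.1]
n 6297 underside-shoulder at 0..3 [np.float64(3.3), np.float64(3.3), np.float64(-2.2), np.float64(-2.2)]
tcp [ 460.1 -131.    24.1] F [-0.9  1.   6.1] grip 0.0
```

```bash
python3 -m creep '[[[0,0.001,0,0,0],[0,0.001,0,0,0],[0,0,0,0,0]]]' |grep -E "eef|force"; python3 chk.py; python3 -m creep '[[[0,0.001,0,0,0],[0,0.001,0,0,0],[0,0,0,0,0]]]' |grep -E "eef|force"; python3 chk.py
```

```text
eef_pos: [460.2, -131.0, 22.8]
ft_force: [-2.5, 1.3, 9.7]
n 6293 underside-shoulder at 0..3 [np.float64(2.0), np.float64(1.9), np.float64(-3.2), np.float64(-3.2)]
tcp [ 460.2 -131.    22.8] F [-2.5  1.3  9.7] grip -0.2
eef_pos: [460.6, -131.2, 21.5]
ft_force: [-3.1, 1.2, 11.7]
n 6230 underside-shoulder at 0..3 [np.float64(0.6), np.float64(0.7), np.float64(-4.1), np.float64(-4.0)]
tcp [ 460.6 -131.2   21.5] F [-3.1  1.2 11.7] grip -0.0
```

Relative height at the rear is now about 4.7 mm at 12 N, sunk about 4 mm. Continuing.

```bash
python3 -m creep '[[[0,0.001,0,0,0],[0,0.001,0,0,0],[0,0,0,0,0]]]' |grep -E "eef|force"; python3 chk.py; python3 -m creep '[[[0,0.001,0,0,0],[0,0.0005,0,0,0],[0,0,0,0,0]]]' |grep -E "eef|force"; python3 chk.py
```

```text
eef_pos: [460.7, -131.2, 18.3]
ft_force: [-1.4, 0.6, 7.5]
n 6174 underside-shoulder at 0..3 [np.float64(-2.8), np.float64(-2.8), np.float64(-3.0), np.float64(-3.0)]
tcp [ 460.7 -131.2   18.3] F [-1.4  0.6  7.5] grip 0.1
eef_pos: [460.7, -131.2, 17.5]
ft_force: [-1.7, 1.6, 10.7]
n 6246 underside-shoulder at 0..3 [np.float64(-3.7), np.float64(-3.7), np.float64(-3.8), np.float64(-3.8)]
tcp [ 460.7 -131.2   17.5] F [-1.7  1.6 10.7] grip 0.5
```

All four have clicked and the board is level. Withdraw upward and verify that nothing is touched.

```bash
python3 -m creep '[[[0,-0.004,0,0,0],[0,-0.006,0,0,0],[0,-0.02,0,0,0],[0,-0.03,0,0,0],[0,-0.03,0,0,0],[0,-0.03,0,0,0],[0,0,0,0,0],[0,0,0,0,0],[0,0,0,0,0],[0,0,0,0,0],[0,0,0,0,0]]]'; python3 chk.py w7.png
python3 - <<'E'
from h import *
c=shot('top')
for l in ['jar','dowel','bushing','turned_part','screwdriver','wrench','gauge_block']:
    print(l,[(round(d['p'],2),np.round(d['position']).tolist()) for d in cams.pinpoint(l,'top')[:2]])
E
```

```text
time_s: 22.7
eef_pos: [458.4, -130.2, 133.6]
tool_rot: [0.299, 1.554, -0.298]
ft_force: [-0.4, -0.8, -0.2]
grip_width: 0.3
n 5378 underside-shoulder at 0..3 [np.float64(-0.2), np.float64(-0.2), np.float64(-0.3), np.float64(-0.3)]
tcp [ 458.4 -130.2  133.6] F [-0.4 -0.8 -0.2] grip 0.3
jar [(0.77, [732.0, 265.0, -4.0]), (0.66, [525.0, 6.0, 6.0])]
dowel []
bushing [(0.61, [526.0, 3.0, 6.0])]
turned_part [(0.55, [768.0, -86.0, -1.0])]
screwdriver [(0.88, [770.0, 83.0, -1.0])]
wrench [(0.93, [324.0, -339.0, -2.0])]
gauge_block [(0.59, [720.0, -280.0, 1.0])]
```

View pics/w7.png

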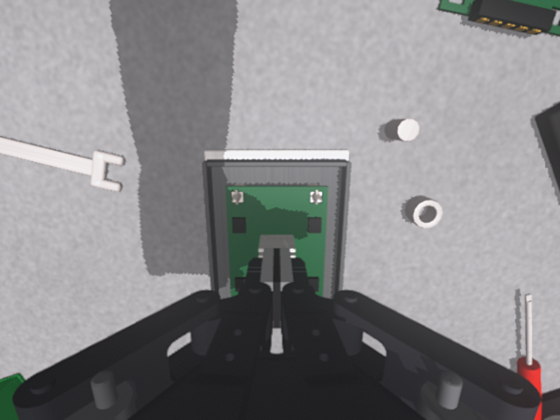

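The last view shows the board inside the housing with noses and barbs showing through the rear holes at (237,196) and (316,196). The dowel (404,129), bushing (427,213) and wrench are undisturbed. Handing in.

```bash
python3 -c "
from plant import finish_job
print(finish_job())"
```

```text
the job is handed in; nothing more can be done
None
```

The smaller board is off its pad and in the housing, connector end to the cut-out, snapped onto all four standoffs. I handed it in at about 23 s; no verdict was reported.

**What I did:** I gripped the board by its sink, turned it about 35°, threaded it on the four noses and let it go. With closed fingers I then pressed the connector-end pair home, followed by the rear pair.
- **Load:** The highest force I read was about 12 N, with the housing sunk about 4 mm.
- **Tilt:** The board tipped no more than about 0.06 rad.

**Last checks:**
- **Seating:** The underside measured −0.2 to −0.3 mm from the shoulders at all four holes, which is flush within camera error, and level.
- **Contact:** The wrist force was near zero with the fingers well clear.
- **Bystanders:** Six were found within about 3 mm of where they started.

**What failed or disagreed:**
- **Missed first grasp:** The first close met nothing. The fingertips are really about 42 mm farther back than the tool description says, so I measured the offset in the wrist images and worked from that.
- **Dowel:** The network missed it in the last top view. It shows standing in the last wrist picture, but I did not measure its position.
- **Front holes:** The gripper hid these in the last picture, so their seating rests on the plane fitted to the board and on the earlier press check.

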